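Set the strip cutter to its third width and start it

ROBOT

A 7-joint arm with a two-finger parallel gripper is mounted at the origin on the work surface. World frame = base frame: x ahead of the robot, y to its left, z up, the work surface at z = 0. Lengths are in m, angles in rad, forces in N, time in s.
With the tool pointing down it reaches from about 0.425 to 0.875 m from the base axis. Payload 4.7 kg.
Tool frame: the origin (TCP) lies on the centre line of the jaws, within the pads' length; the fingertips stand ahead of it and the grasp point (between the pads) lies 2 mm behind it (nose_length is the z of the fingertips in the tool frame, in m); z points along the fingers, y is the line along which they close (so a half turn about z gives the same grasp; the last joint's range is limited). The gripper opens to 87 mm and grips with 3 to 60 N. Pads are 19 mm wide; open, the fingers measure 117 mm over their backs; the gripper's body (75 mm by 190 mm) begins 51 mm behind the grasp point.
Start: joints at [-1.281, 0.321, -0.07, 1.45, 0.023, 1.371, -0.057], TCP at [0.177, 0.625, 0.24] pointing down, gripper open.
Joint ranges: [-2.86, 2.86], [-0.3, 2.09], [-1.38, 1.24], [0.06, 2.45], [-1.56, 4.7], [0.09, 2.05], [-2.69, 2.69]. Speed limits (rad/s): [2.57, 2.57, 3.14, 3.14, 3.14, 3.14, 3.14].

INTERFACE

Orientations are given as a rotation vector (axis times angle).
In Python, from bench import * gives the robot as it stands.
- The arm moves only by the tool send_rows, never from a script. Its arguments are lists of equal length, an entry for each row: "xyz": the shift along the tool's x, y, z in mm, a list of three; "dr": the turn, a rotation vector about the tool's x, y, z in rad, a list of three. A call has exactly 10 rows; each row is the pose to reach, as a shift and turn from the pose commanded when the call began, along the tool's axes at that moment; what a row does not reach only later rows make up. A row lasts 1/12 s, in which the tool goes at most 41.7 mm and 7.16 degrees, less where a joint would pass 70% of its speed; a pose out of reach is approached as far as the arm can. A call with a gripper value outside its range is refused whole. "jaw" is the finger opening in mm, from 0 to 87, set as the call begins (left out, the last holds). The fingers move at their own pace and stop on an object; "grip_force" is the grip in N (left out, the last holds). Time passes only in rows, so rows that repeat a pose let the fingers close, or fill a call up. It gives the time, the measured TCP pose, the force, the opening and the grip force at its end, in the units of the state.
- get_state(): the state, without advancing time (a new reading comes with each control period).
- get_image(name): name is "side" or "top" or "wrist"; returns the picture (420x560x3 uint8, red, green, blue); there is no depth.
- calibration(name): a dict with "vfov" (degrees; the focal length in pixels is half the picture's height over the tangent of half this angle, whatever the lens; pixels are square), "cx", "cy" (the principal point, pixels), "k1" (the pictures are not rectified: a ray, as slopes to the right and down, at radius r is drawn at 1 + k1 r^2 times it, then the intrinsics apply), "rvec" (rotation vector, rad) and "tvec" (3), from world to camera coordinates, as OpenCV has them; the wrist camera has in their place "hand_eye" (4x4, takes a point from camera to tool coordinates, whose origin is the TCP and whose axes are the flange's). Camera axes: x right, y down, z forward; pixel columns grow to the right and rows downward; lengths in m; the calibration is good to about 2 mm. A picture is of the moment at which its call begins: read the wrist's pose just before it. calibration takes no time and is no camera call.
- close_job(): hands the job in; it is judged then, once.
The state is a dict: "time": time; "joint_positions": joint angles; "qd": joint speeds; "joint_torque": joint torques, N m; "position": TCP position; "tool_rot": TCP orientation; "ft_force": force on the tool from outside, world axes, zero at the start; "torque": the same for the moment, N m; "grip_width": opening from 0.0 (shut) to 1.0 (fully open); "grip_force": force on a finger pad.
Only numpy, scipy, OpenCV 4.12 (cv2) and the standard library are available. Lean on these libraries where they do the work, as an engineer would, in place of code of your own. Each camera call takes 0.05 s, during which the arm holds its last target. There are 200 camera calls.

TASK

Set the paper-strip cutter to its third width: with the fingertips, gently push the lever on its cover along its slot from the parked end, click by click, and stop in the third click, without gripping the lever and without running past that notch. Then press the start button at the far end of the slot fully down and let it come up again. Leave the glue bottle, the pencil pot and the tape roll undisturbed.

Things in the scene. Friction and masses are not known exactly. Their poses are not given: they have to be found in the camera images.
- strip_cutter: White box-shaped paper-strip cutter, fixed, 240 (x) by 340 (y) by 90 mm high with a flat cover. Origin: centre of its underside; z up; +y runs from the slot's parked end towards the start button. Feed tray: 135 mm beyond its +x side, up to 91 mm high. Lever and button lie on the line x = -40 mm; there the cover has a black slot with a pair of black index lines at each of 5 notches, 18 mm apart.
- width_lever (a joint): Lever's travel in m, growing along the cutter's +y. 0 = parked stop (y = -100 mm), 0.117 = far stop. It starts within 0 to 0.018, where it slides freely (0.8 N). Notches (clicks): 0.040, 0.058, third 0.076, 0.094, 0.112. Crests midway (0.031, 0.049, 0.067, 0.085, 0.103) take about 6 N; 2 mm past a crest a sprung ball snaps the lever ahead of the finger into the next notch, within 1 mm.
- lever_knob (a point): Centre of the lever's black block-shaped knob: 24 mm along the cutter's x, 18 mm along y, 26 mm high. The point is 31 mm above the cover (121 mm above the table). A round cap 16 mm wide adds 4 mm on top; below the knob is a thin steel stalk down to the cover. Moves with the lever. Fingers pressing its two halves (towards -y and +y) at once count as gripping.
- start_button (a joint): How far the start button is pressed, in m: 0 is up, 0.006 fully down. It is sprung: begins to move at about 1.5 N, needs 5 N to be fully down, and comes up by itself when let go.
- start_button_top (a point): Centre of the top face of the round grey start button, 30 mm across, in a black collar 46 mm across and 12 mm high; 215 mm along +y from the lever's parked place. When up its top is 22 mm above the cover (112 mm above the table).
- glue_bottle: Bystander: yellow glue bottle with orange nozzle, 62 mm across, 142 mm high, standing on the table at one end (left or right) of the cutter. Origin: centre of its underside.
- pencil_pot: Bystander: open steel pot of pencils, 76 mm across, rim 85 mm and pencils about 140 mm high, standing on the table at the other end of the cutter. Origin: centre of its underside.
- tape_roll: Bystander: roll of clear tape lying flat on the rear (+x) part of the cutter's cover, 72 mm across, 18 mm high, with a 52 mm hole. Origin: centre of its underside.

How it is judged:
On the way, in this order (a step that is already met when the one before it is completed fails the run):
1. the lever rests in the third notch (value of joint width_lever between 0.073 and 0.079 m and velocity of joint width_lever between -0.01 and 0.01 m/s), for 0.2 s.
2. the start button is pressed fully down with the lever still in the third notch (value of joint width_lever between 0.073 and 0.079 m and value of joint start_button above 0.005 m), for 0.02 s.
At the end, for the whole second after the job is handed in: The lever is in the third notch (0.076 within 3 mm), the start button is up again (less than 1 mm down), and the glue bottle, pencil pot and tape roll are within 15 mm of where they were and upright (tilt under 0.3 rad) (value of joint width_lever between 0.073 and 0.079 m and value of joint start_button below 0.001 m and not (distance of glue_bottle from where it was at the start of the episode above 0.015 m or angle between glue_bottle's own z axis and vertical above 0.3 rad) and not (distance of pencil_pot from where it was at the start of the episode above 0.015 m or angle between pencil_pot's own z axis and vertical above 0.3 rad) and not (distance of tape_roll from where it was at the start of the episode above 0.015 m or angle between tape_roll's own z axis and vertical above 0.3 rad)); the robot touches nothing.
It fails at once if the lever is pushed past the third notch (over the crest at 0.085) (value of joint width_lever above 0.0865 m).
It fails at once if the start button is pressed (more than 3 mm) while the lever is not in the third notch (value of joint start_button above 0.003 m and not (value of joint width_lever between 0.073 and 0.079 m)).
It fails at once if the lever is gripped: both halves of the knob are pressed by the fingers at once (more than 1 N each) (contact force between the fingers and width_lever_c2 above 1 N and contact force between the fingers and width_lever_c3 above 1 N).
It fails at once if the lever is pushed roughly (more than 30 N) (contact force between the fingers and width_lever_c2 above 30 N or contact force between the fingers and width_lever_c3 above 30 N).
It fails at once if the glue bottle, pencil pot or tape roll is shifted more than 15 mm, lifted or tipped ((distance of glue_bottle from where it was at the start of the episode above 0.015 m or angle between glue_bottle's own z axis and vertical above 0.3 rad) or (distance of pencil_pot from where it was at the start of the episode above 0.015 m or angle between pencil_pot's own z axis and vertical above 0.3 rad) or (distance of tape_roll from where it was at the start of the episode above 0.015 m or angle between tape_roll's own z axis and vertical above 0.3 rad)).
It also fails if it takes over 56 s, if anything falls off the work surface, if the arm or the gripper's body presses on something with over 40 N, if the wrist force passes 120 N, or if a joint passes its speed limit or range.

## Working session

There is one attempt and no reset: what is moved stays moved. The work goes in short steps, Python scripts to look and compute and a tool call to move; the robot and the scene stay as the last step left them, time stands still between calls to the robot, and variables do not carry over. Pictures are saved under pics/ and viewed, at most 10 in all, crops included, and the job is handed in when it is done.

Besides the shell and the picture viewer there is one more tool, called after "Emit:" as a command line: name --argument value ..., lists and objects as JSON in quotes. send_rows: Moves the arm, as the interface text tells. Its arguments: {"type":"object","properties":{"xyz":{"type":"array"},"dr":{"type":"array"},"jaw":{"type":"number"},"grip_force":{"type":"number"}},"required":["xyz","dr"]}

```bash
mkdir -p pics; python3 - <<'E'
from bench import *
import cv2
s=get_state();print(s['time'],s['position'],s['tool_rot'],s['grip_width'],s['ft_force'])
a=get_image("top");b=get_image("side")
cv2.imwrite('pics/top.png',a[:,:,::-1]);cv2.imwrite('pics/side.png',b[:,:,::-1])
for n in("top","side","wrist"):print(n,calibration(n))
E
```

```text
0.0 [0.17690003 0.62491812 0.23846296] [-4.31750053e-01 -3.11164481e+00  3.02130348e-03] 0.9995252638973111 [-0.27420478 -0.51877475 -0.26924057]
top {'vfov': 52.07773943428835, 'cx': 272.51390487191884, 'cy': 211.84837968260504, 'k1': -0.0002888120736531016, 'rvec': array([ 2.14600998, -2.10269029,  0.16210131]), 'tvec': array([0.02854479, 0.58202975, 0.92416133])}
side {'vfov': 53.273944912498926, 'cx': 281.14749616528326, 'cy': 214.23774168480256, 'k1': -0.12094697812999644, 'rvec': array([ 2.32601818, -0.270958  ,  0.08813475]), 'tvec': array([-0.54607056,  0.18561121,  1.0472073 ])}
wrist {'vfov': 65.13268859842591, 'cx': 274.7667646073677, 'cy': 205.95413305581053, 'k1': -0.054000380559906636, 'hand_eye': array([[ 3.31506228e-04, -9.59664081e-01, -2.81148966e-01,
         7.65205695e-02],
       [ 9.99999893e-01,  2.27086848e-04,  4.03981926e-04,
         9.26765328e-04],
       [-3.23841712e-04, -2.81149069e-01,  9.59664054e-01,
        -1.44279895e-01],
       [ 0.00000000e+00,  0.00000000e+00,  0.00000000e+00,
         1.00000000e+00]])}
```

View pics/top.png

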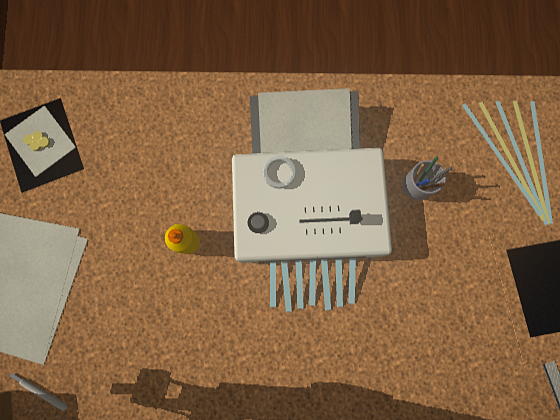

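View pics/side.png

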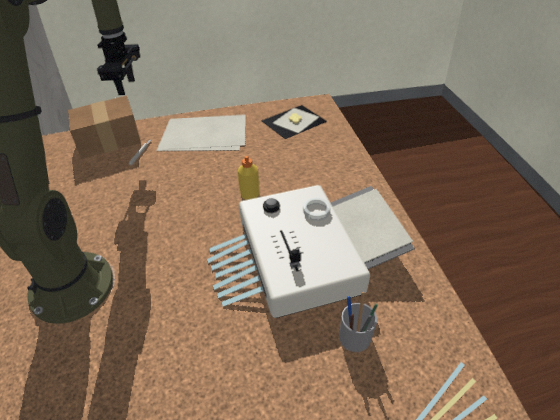

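The top view shows the cutter with its parked lever knob near (355,216) and the button at (258,222). The glue bottle is at (178,236), the pot at (424,180) and the tape at (282,172). I'll enlarge it and compute positions.

```bash
cat > h.py <<'E'
import numpy as np, cv2
from bench import *
from scipy.spatial.transform import Rotation as R
def cam(n,s=None):
    c=calibration(n); f=210/np.tan(np.radians(c['vfov'])/2)
    K=np.array([[f,0,c['cx']],[0,f,c['cy']],[0,0,1]]); d=np.array([c['k1'],0,0,0.])
    if n=='wrist':
        s=s or get_state(); T=np.eye(4);T[:3,:3]=R.from_rotvec(s['tool_rot']).as_matrix();T[:3,3]=s['position']
        W=np.linalg.inv(T@c['hand_eye']); Rm,t=W[:3,:3],W[:3,3]
    else: Rm,t=R.from_rotvec(c['rvec']).as_matrix(),c['tvec']
    return K,d,Rm,t
def at_z(C,px,z):
    K,d,Rm,t=C; p=cv2.undistortPoints(np.array([[px]],float),K,d)[0,0]
    o=-Rm.T@t; v=Rm.T@np.r_[p,1]; return o+v*(z-o[2])/v[2]
def proj(C,P):
    K,d,Rm,t=C; return cv2.projectPoints(np.array(P,float).reshape(-1,1,3),cv2.Rodrigues(Rm)[0],t,K,d)[0][:,0]
E
python3 - <<'E'
from h import *
a=cv2.imread('pics/top.png'); cv2.imwrite('pics/topc.png',cv2.resize(a[140:270,225:395],None,fx=4.5,fy=4.5,interpolation=cv2.INTER_CUBIC))
C=cam('top')
for n,p,z in [('knob',(355,216),.137),('btn',(258,222),.112),('c1',(233,156),.09),('c2',(383,149),.09),('c3',(390,253),.09),('c4',(236,261),.09),('glue',(176,235),.14),('pot',(425,180),.085),('slotend',(300,220),.09)]: print(n,at_z(C,p,z).round(4))
E
```

```text
knob [ 0.561  -0.1306  0.137 ]
btn [0.5483 0.0694 0.112 ]
c1 [0.6988 0.1303 0.09  ]
c2 [ 0.7205 -0.2024  0.09  ]
c3 [ 0.4904 -0.2122  0.09  ]
c4 [0.4666 0.1152 0.09  ]
glue [0.5142 0.2347 0.14  ]
pot [ 0.6527 -0.294   0.085 ]
slotend [ 0.5577 -0.0202  0.09  ]
```

View pics/topc.png

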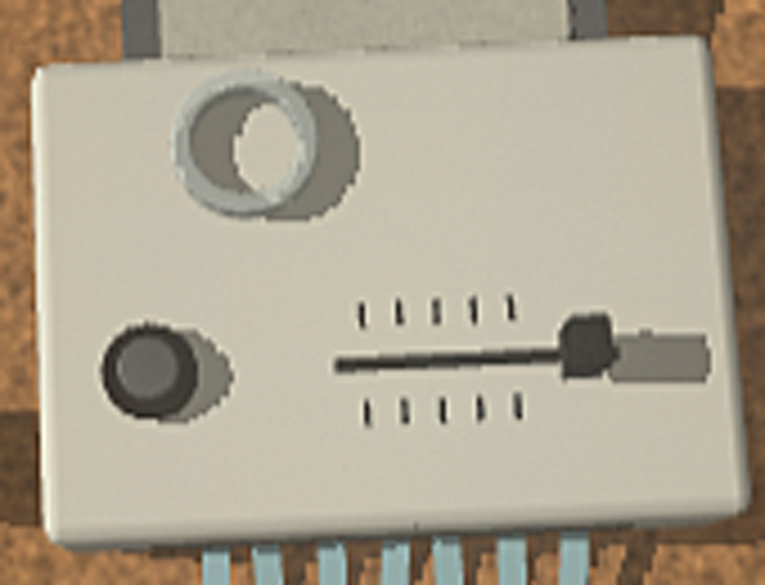

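The enlarged crop shows the five index-line pairs, with the third at (436,311)/(442,410). The knob is at about (588,346) and the button top at about (146,366).

```bash
python3 - <<'E'
from h import *
C=cam('top'); q=lambda x,y,z: at_z(C,((x+.5)/4.5-.5+225,(y+.5)/4.5-.5+140),z)
U=[q(x,y,.09) for x,y in [(362,314),(398,312),(436,311),(474,310),(511,307)]]
L=[q(x,y,.09) for x,y in [(367,413),(404,411),(442,410),(480,409),(518,406)]]
M=(np.array(U)+L)/2; print(M.round(4))
v=M[0]-M[4]; print('len',np.linalg.norm(v),'yaw',np.arctan2(-v[0],v[1]))
k=q(588,346,.136);b=q(146,366,.112);print(k,b)
w=b-k;print('yaw2',np.arctan2(-w[0],w[1]))
# edge yaw
for p,r in [((45,68),(700,40)),((60,545),(740,515))]:
  e=q(*p,.09)-q(*r,.09);print('edge yaw',np.arctan2(-e[0],e[1]))
for yw in (np.arctan2(-w[0],w[1]),):
  u=w[:2]/np.linalg.norm(w[:2]); print('u',u,'lever est from third notch', .076+(k-M[2])[:2]@u, 'btn dist from notch3',(b-M[2])[:2]@u,'expect .139')
s=get_state();Rm=R.from_rotvec(s['tool_rot']).as_matrix();print(Rm.round(3)); 
import bench;print([x for x in dir(bench) if 'nose' in x.lower()], getattr(bench,'nose_length',None))
E
```

```text
[[ 0.5572 -0.0323  0.09  ]
 [ 0.5585 -0.0498  0.09  ]
 [ 0.5593 -0.068   0.09  ]
 [ 0.5602 -0.0862  0.09  ]
 [ 0.562  -0.1042  0.09  ]]
len 0.07203641325653085 yaw 0.06651634737929502
[ 0.56009865 -0.13138116  0.136     ] [0.55055364 0.07141867 0.112     ]
yaw2 0.04703145058893915
edge yaw 0.06109873793563363
edge yaw 0.06468225157896973
u [-0.04701411  0.99889423] lever est from third notch 0.01268282384803622 btn dist from notch3 0.13970715485434024 expect .139
[[-0.962  0.272 -0.   ]
 [ 0.272  0.962 -0.002]
 [-0.    -0.002 -1.   ]]
['nose_length'] 0.017
```

Emit:
send_rows --xyz '[[-31, -19, 0], [-61, -38, 0], [-92, -57, 0], [-122, -76, 0], [-153, -95, 0], [-184, -113, 0], [-214, -132, 0], [-245, -151, 0], [-275, -170, 0], [-306, -189, 0]]' --dr '[[0, 0, -0.034], [0, 0, -0.068], [0, 0, -0.101], [0, 0, -0.135], [0, 0, -0.169], [0, 0, -0.203], [0, 0, -0.237], [0, 0, -0.27], [0, 0, -0.304], [0, 0, -0.338]]' --jaw 0

```text
time: 0.93
position: [0.4206, 0.3586, 0.2393]
tool_rot: [0.101, -3.139, 0.0]
ft_force: [0.2, -0.2, 0.8]
grip_width: 0.324
grip_force: 0.0
```

Emit:
send_rows --xyz '[[-8, -37, 0], [-15, -75, 0], [-23, -112, 0], [-31, -149, 0], [-38, -187, 0], [-46, -224, 0], [-54, -261, 0], [-62, -298, 0], [-69, -336, 0], [-77, -373, 0]]' --dr '[[0, 0, 0], [0, 0, 0], [0, 0, 0], [0, 0, 0], [0, 0, 0], [0, 0, 0], [0, 0, 0], [0, 0, 0], [0, 0, 0], [0, 0, 0]]'

```text
time: 1.77
position: [0.5198, -0.0093, 0.2394]
tool_rot: [0.098, -3.14, -0.0]
ft_force: [1.1, -0.1, -0.6]
grip_width: 0.005
grip_force: 0.0
```

Emit:
send_rows --xyz '[[-7, -30, 0], [-14, -60, 0], [-20, -90, 0], [-27, -120, 0], [-31, -145, 0], [-35, -168, 0], [-35, -168, 0], [-35, -168, 0], [-35, -168, 0], [-35, -168, 0]]' --dr '[[0, 0, 0], [0, 0, 0], [0, 0, 0], [0, 0, 0], [0, 0, 0], [0, 0, 0], [0, 0, 0], [0, 0, 0], [0, 0, 0], [0, 0, 0]]'

```text
time: 2.6
position: [0.5654, -0.171, 0.2392]
tool_rot: [0.101, -3.14, -0.002]
ft_force: [-0.7, 0.2, 0.5]
grip_width: 0.007
grip_force: 0.0
```

```bash
python3 - <<'E'
from h import *
s=get_state();print(s['time'],s['position'],s['tool_rot'],s['grip_width'],s['ft_force'])
a=get_image('wrist');cv2.imwrite('pics/w1.png',a[:,:,::-1])
C=cam('wrist',s);u=np.array([-.0635,.998,0])
print('tip',proj(C,[s['position']-[0,0,.017]]),'notch3',proj(C,[[.5593,-.068,.09]]),'btn',proj(C,[[.5505,.0714,.112]]),'knob',proj(C,[np.array([.5593,-.068,.136])-u*.0633]))
E
```

```text
2.6 [ 0.56544937 -0.17102774  0.23924778] [ 1.01044601e-01 -3.13956784e+00 -1.76203371e-03] 0.006667124143052541 [-0.66197728  0.16517944  0.46433725]
tip [[273.37073908 257.78845744]] notch3 [[384.90876242 196.40227198]] btn [[545.19094847 203.13148329]] knob [[324.23155673 211.03195002]]
```

View pics/w1.png

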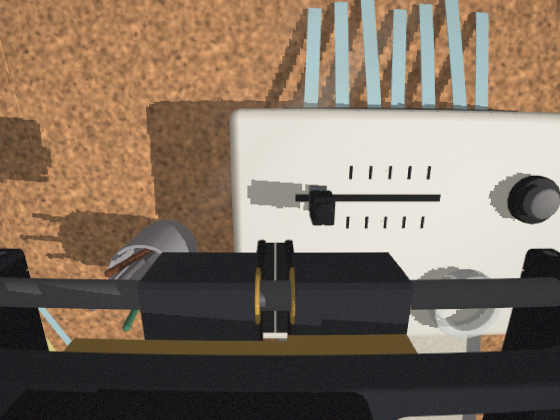

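The wrist view confirms the geometry: notch 3 is at (387,197) against a predicted (385,196), and the knob cap is at about (322,208) against (324,211). The tips are about 17 mm thick and clear of the knob, so I'll descend.

Emit:
send_rows --xyz '[[0, 0, 20], [0, 0, 40], [0, 0, 60], [0, 0, 80], [0, 0, 95], [0, 0, 105], [0, 0, 112], [0, 0, 112], [0, 0, 112], [0, 0, 112]]' --dr '[[0, 0, 0], [0, 0, 0], [0, 0, 0], [0, 0, 0], [0, 0, 0], [0, 0, 0], [0, 0, 0], [0, 0, 0], [0, 0, 0], [0, 0, 0]]'

```text
time: 3.48
position: [0.5662, -0.1728, 0.1286]
tool_rot: [-0.098, 3.138, -0.0]
ft_force: [-0.1, -0.1, -0.8]
grip_width: 0.006
grip_force: 0.0
```

Emit:
send_rows --xyz '[[0, 1, 0], [0, 2, 0], [0, 4, 0], [0, 6, 0], [0, 8, 0], [0, 10, 0], [0, 12, 0], [0, 14, 0], [0, 15, 0], [0, 15, 0]]' --dr '[[0, 0, 0], [0, 0, 0], [0, 0, 0], [0, 0, 0], [0, 0, 0], [0, 0, 0], [0, 0, 0], [0, 0, 0], [0, 0, 0], [0, 0, 0]]'

```text
time: 4.32
position: [0.5646, -0.1573, 0.1275]
tool_rot: [-0.099, 3.14, 0.0]
ft_force: [0.3, -0.5, 0.2]
grip_width: 0.003
grip_force: 0.0
```

```bash
python3 - <<'E'
from h import *
s=get_state();print(s['time'],s['position'],s['ft_force'])
a=get_image('wrist');cv2.imwrite('pics/w2.png',a[:,:,::-1])
E
```

```text
4.3167 [ 0.56455317 -0.15731036  0.12753833] [ 0.28512448 -0.45616674  0.19809026]
```

View pics/w2.png

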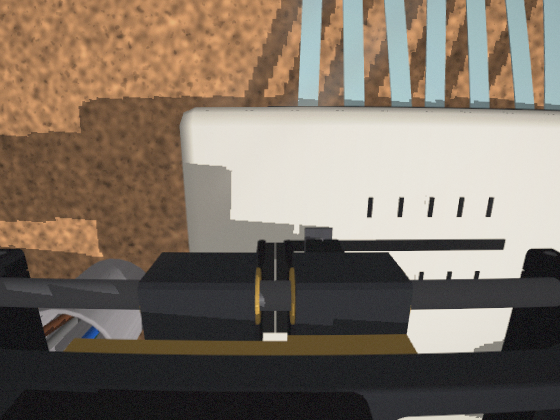

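Just short of the knob: finger edge at column 292, knob from 305, nothing touched. I'll advance along the slot.

Emit:
send_rows --xyz '[[0, 2, 0], [0, 4, 0], [0, 6, 0], [0, 8, 0], [0, 10, 0], [0, 12, 0], [0, 14, 0], [0, 16, 0], [0, 18, 0], [0, 20, 0]]' --dr '[[0, 0, 0], [0, 0, 0], [0, 0, 0], [0, 0, 0], [0, 0, 0], [0, 0, 0], [0, 0, 0], [0, 0, 0], [0, 0, 0], [0, 0, 0]]'

```text
time: 5.2
position: [0.5632, -0.1382, 0.1276]
tool_rot: [-0.097, 3.14, -0.001]
ft_force: [0.6, -6.8, -1.8]
grip_width: 0.006
grip_force: 2.7
```

Emit:
send_rows --xyz '[[0, 0.5, 0], [0, 1, 0], [0, 1.5, 0], [0, 2, 0], [0, 2.5, 0], [0, 3, 0], [0, 3.5, 0], [0, 4, 0], [0, 4, 0], [0, 4, 0]]' --dr '[[0, 0, 0], [0, 0, 0], [0, 0, 0], [0, 0, 0], [0, 0, 0], [0, 0, 0], [0, 0, 0], [0, 0, 0], [0, 0, 0], [0, 0, 0]]'

```text
time: 6.03
position: [0.563, -0.135, 0.1276]
tool_rot: [-0.096, 3.14, -0.002]
ft_force: [0.9, -4.9, -1.4]
grip_width: 0.004
grip_force: 2.3
```

Emit:
send_rows --xyz '[[0, 0.5, 0], [0, 1, 0], [0, 1.5, 0], [0, 2, 0], [0, 2, 0], [0, 2, 0], [0, 2, 0], [0, 2, 0], [0, 2, 0], [0, 2, 0]]' --dr '[[0, 0, 0], [0, 0, 0], [0, 0, 0], [0, 0, 0], [0, 0, 0], [0, 0, 0], [0, 0, 0], [0, 0, 0], [0, 0, 0], [0, 0, 0]]'

```text
time: 6.87
position: [0.5628, -0.1311, 0.1275]
tool_rot: [0.099, -3.14, -0.001]
ft_force: [-1.1, -0.9, 0.1]
grip_width: 0.005
grip_force: 0.4
```

```bash
python3 - <<'E'
from h import *
s=get_state();print(s['time'],s['position'],s['ft_force'])
a=get_image('wrist');cv2.imwrite('pics/w3.png',a[:,:,::-1])
E
```

```text
6.8667 [ 0.56283432 -0.13113281  0.12750972] [-1.07686496 -0.85424763  0.14788732]
```

View pics/w3.png

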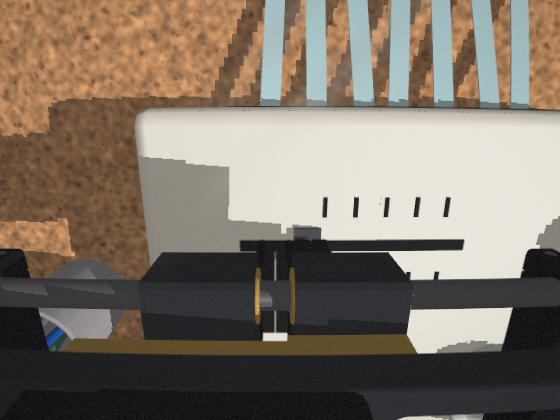

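Finger and knob are in contact, with the lever around 0.030–0.031, so the force falling to about 0 means it sits on the first crest. I'll step over this one and then the second.

Emit:
send_rows --xyz '[[0, 0.5, 0], [0, 1, 0], [0, 1.5, 0], [0, 2, 0], [0, 2.5, 0], [0, 3, 0], [0, 3.5, 0], [0, 4, 0], [0, 4, 0], [0, 4, 0]]' --dr '[[0, 0, 0], [0, 0, 0], [0, 0, 0], [0, 0, 0], [0, 0, 0], [0, 0, 0], [0, 0, 0], [0, 0, 0], [0, 0, 0], [0, 0, 0]]'

```text
time: 7.75
position: [0.5628, -0.1271, 0.1276]
tool_rot: [-0.099, 3.14, 0.001]
ft_force: [0.1, 0.2, 0.4]
grip_width: 0.005
grip_force: 0.0
```

```bash
python3 - <<'E'
from h import *
s=get_state();print(s['time'],s['position'],s['ft_force'])
a=get_image('wrist');cv2.imwrite('pics/w4.png',a[:,:,::-1])
E
```

```text
7.75 [ 0.56282541 -0.12706399  0.12759177] [0.12485358 0.16255185 0.40700168]
```

View pics/w4.png

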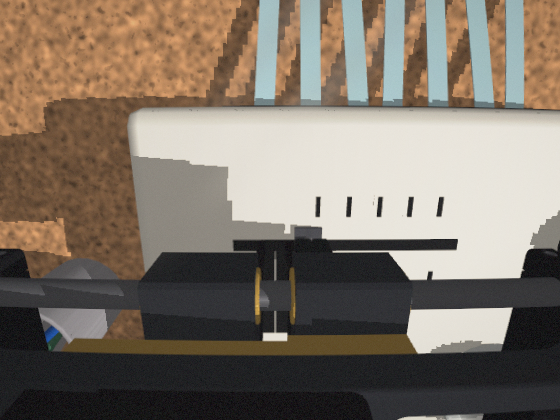

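```bash
python3 - <<'E'
from h import *
a=[cv2.resize(cv2.imread(f'pics/w{i}.png')[195:262,240:380],None,fx=5,fy=3*5/5*1.0,interpolation=cv2.INTER_CUBIC) for i in (2,3,4)]
o=np.vstack(a); o=np.clip(255*(o/255.)**.5,0,255).astype('uint8'); print(o.shape); cv2.imwrite('pics/cmp.png',o[:600])
E
```

```text
(603, 700, 3)
```

View pics/cmp.png

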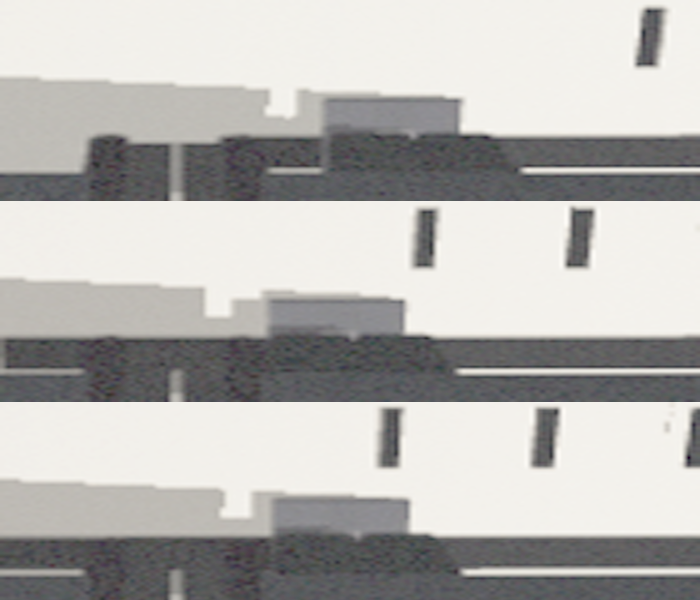

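```bash
python3 - <<'E'
from h import *
rot=np.array([-.099,3.14,.001])
u=np.array([-.0635,.998,0]);v=np.array([.998,.0635,0]);M=np.array([.5593,-.068,0])
for n,p,L in [('w2',[.56455,-.15731,.12754],(.0107,.0127,.0147)),('w3',[.56283,-.13113,.12751],(.031,.033,.035)),('w4',[.56283,-.12706,.12759],(.033,.035,.037,.039,.041))]:
  C=cam('wrist',dict(position=np.array(p),tool_rot=rot))
  print(n,'notch1 upper (8..14mm)',proj(C,[M-u*.036+v*(-d)+[0,0,.09] for d in (.022,.015,.008)]).round(1).tolist())
  for l in L:
    k=M+u*(l-.076)
    pts=[k+v*a+u*b+[0,0,z] for z in (.134,.108) for a in(-.012,.012) for b in (-.009,.009)]
    print(l,proj(C,pts).round(1).tolist())
E
```

```text
w2 notch1 upper (8..14mm) [[365.6, 208.2], [364.7, 219.7], [363.8, 230.9]]
0.0107 [[306.3, 256.8], [345.4, 256.7], [304.8, 302.4], [342.1, 302.2], [301.8, 235.9], [335.4, 235.8], [300.7, 276.2], [333.0, 276.1]]
0.0127 [[310.6, 256.8], [349.7, 256.6], [309.0, 302.3], [346.3, 302.1], [305.5, 235.9], [339.1, 235.8], [304.3, 276.2], [336.6, 276.1]]
0.0147 [[315.0, 256.8], [354.0, 256.6], [313.1, 302.3], [350.4, 302.1], [309.2, 235.9], [342.8, 235.8], [307.9, 276.2], [340.2, 276.0]]
w3 notch1 upper (8..14mm) [[320.5, 208.4], [320.1, 219.8], [319.6, 231.1]]
0.031 [[293.3, 256.9], [332.5, 256.8], [292.5, 302.5], [329.9, 302.4], [290.7, 236.0], [324.3, 236.0], [290.0, 276.3], [322.4, 276.2]]
0.033 [[297.7, 256.9], [336.9, 256.8], [296.6, 302.5], [334.0, 302.3], [294.4, 236.0], [328.0, 236.0], [293.6, 276.3], [326.0, 276.2]]
0.035 [[302.0, 256.9], [341.2, 256.8], [300.8, 302.5], [338.1, 302.3], [298.1, 236.0], [331.8, 236.0], [297.2, 276.3], [329.6, 276.2]]
w4 notch1 upper (8..14mm) [[313.5, 207.9], [313.1, 219.4], [312.7, 230.6]]
0.033 [[288.8, 256.4], [328.0, 256.3], [288.2, 302.0], [325.6, 301.8], [286.8, 235.5], [320.5, 235.5], [286.3, 275.8], [318.7, 275.8]]
0.035 [[293.2, 256.4], [332.4, 256.3], [292.3, 302.0], [329.7, 301.8], [290.5, 235.5], [324.2, 235.5], [289.9, 275.8], [322.3, 275.7]]
0.037 [[297.5, 256.4], [336.7, 256.2], [296.5, 302.0], [333.9, 301.8], [294.3, 235.5], [327.9, 235.5], [293.5, 275.8], [325.9, 275.7]]
0.039 [[301.9, 256.3], [341.1, 256.2], [300.7, 301.9], [338.0, 301.8], [298.0, 235.5], [331.7, 235.5], [297.1, 275.8], [329.5, 275.7]]
0.041 [[306.3, 256.3], [345.4, 256.2], [304.8, 301.9], [342.1, 301.7], [301.8, 235.5], [335.4, 235.5], [300.7, 275.8], [333.0, 275.7]]
```

Emit:
send_rows --xyz '[[0, 0.5, 0], [0, 1, 0], [0, 1.5, 0], [0, 2, 0], [0, 2, 0], [0, 2, 0], [0, 2, 0], [0, 2, 0], [0, 2, 0], [0, 2, 0]]' --dr '[[0, 0, 0], [0, 0, 0], [0, 0, 0], [0, 0, 0], [0, 0, 0], [0, 0, 0], [0, 0, 0], [0, 0, 0], [0, 0, 0], [0, 0, 0]]'

```text
time: 8.63
position: [0.5625, -0.1258, 0.1276]
tool_rot: [-0.098, 3.14, 0.0]
ft_force: [-0.1, -0.1, 0.4]
grip_width: 0.006
grip_force: 0.0
```

Emit:
send_rows --xyz '[[0, 0.5, 0], [0, 1, 0], [0, 1.5, 0], [0, 2, 0], [0, 2, 0], [0, 2, 0], [0, 2, 0], [0, 2, 0], [0, 2, 0], [0, 2, 0]]' --dr '[[0, 0, 0], [0, 0, 0], [0, 0, 0], [0, 0, 0], [0, 0, 0], [0, 0, 0], [0, 0, 0], [0, 0, 0], [0, 0, 0], [0, 0, 0]]'

```text
time: 9.47
position: [0.5624, -0.1239, 0.1276]
tool_rot: [-0.098, 3.14, 0.0]
ft_force: [0.7, -1.1, 0.6]
grip_width: 0.004
grip_force: 0.0
```

Emit:
send_rows --xyz '[[0, 0.5, 0], [0, 1, 0], [0, 1.5, 0], [0, 2, 0], [0, 2, 0], [0, 2, 0], [0, 2, 0], [0, 2, 0], [0, 2, 0], [0, 2, 0]]' --dr '[[0, 0, 0], [0, 0, 0], [0, 0, 0], [0, 0, 0], [0, 0, 0], [0, 0, 0], [0, 0, 0], [0, 0, 0], [0, 0, 0], [0, 0, 0]]'

```text
time: 10.3
position: [0.5623, -0.1218, 0.1276]
tool_rot: [-0.098, 3.14, 0.0]
ft_force: [-0.2, -0.1, 1.4]
grip_width: 0.004
grip_force: 0.0
```

Emit:
send_rows --xyz '[[0, 0.5, 0], [0, 1, 0], [0, 1.5, 0], [0, 2, 0], [0, 2, 0], [0, 2, 0], [0, 2, 0], [0, 2, 0], [0, 2, 0], [0, 2, 0]]' --dr '[[0, 0, 0], [0, 0, 0], [0, 0, 0], [0, 0, 0], [0, 0, 0], [0, 0, 0], [0, 0, 0], [0, 0, 0], [0, 0, 0], [0, 0, 0]]'

```text
time: 11.13
position: [0.5622, -0.1206, 0.1276]
tool_rot: [-0.097, 3.14, -0.001]
ft_force: [0.7, -5.7, -0.5]
grip_width: 0.003
grip_force: 2.4
```

Emit:
send_rows --xyz '[[0, 0.5, 0], [0, 1, 0], [0, 1.5, 0], [0, 2, 0], [0, 2, 0], [0, 2, 0], [0, 2, 0], [0, 2, 0], [0, 2, 0], [0, 2, 0]]' --dr '[[0, 0, 0], [0, 0, 0], [0, 0, 0], [0, 0, 0], [0, 0, 0], [0, 0, 0], [0, 0, 0], [0, 0, 0], [0, 0, 0], [0, 0, 0]]'

```text
time: 11.97
position: [0.5621, -0.1196, 0.1277]
tool_rot: [-0.096, 3.14, -0.003]
ft_force: [1.6, -7.1, -1.2]
grip_width: 0.005
grip_force: 3.3
```

Contact again at y ≈ -0.121, so the lever is in notch 1 (0.040). That puts the second snap near y ≈ -0.110 and the third near -0.092.

Emit:
send_rows --xyz '[[0, 0.5, 0], [0, 1, 0], [0, 1.5, 0], [0, 2, 0], [0, 2.5, 0], [0, 3, 0], [0, 3.5, 0], [0, 4, 0], [0, 4, 0], [0, 4, 0]]' --dr '[[0, 0, 0], [0, 0, 0], [0, 0, 0], [0, 0, 0], [0, 0, 0], [0, 0, 0], [0, 0, 0], [0, 0, 0], [0, 0, 0], [0, 0, 0]]'

```text
time: 12.8
position: [0.5617, -0.1128, 0.1275]
tool_rot: [0.099, -3.14, -0.002]
ft_force: [0.1, -2.2, -0.0]
grip_width: 0.007
grip_force: 0.7
```

Emit:
send_rows --xyz '[[0, 0.4, 0], [0, 0.8, 0], [0, 1.2, 0], [0, 1.6, 0], [0, 2, 0], [0, 2.4, 0], [0, 2.7, 0], [0, 3, 0], [0, 3, 0], [0, 3, 0]]' --dr '[[0, 0, 0], [0, 0, 0], [0, 0, 0], [0, 0, 0], [0, 0, 0], [0, 0, 0], [0, 0, 0], [0, 0, 0], [0, 0, 0], [0, 0, 0]]'

```text
time: 13.63
position: [0.5616, -0.1103, 0.1275]
tool_rot: [0.098, -3.14, -0.001]
ft_force: [-0.4, 0.1, -0.1]
grip_width: 0.008
grip_force: 0.2
```

Emit:
send_rows --xyz '[[0, 0.4, 0], [0, 0.8, 0], [0, 1.2, 0], [0, 1.6, 0], [0, 2, 0], [0, 2.4, 0], [0, 2.7, 0], [0, 3, 0], [0, 3, 0], [0, 3, 0]]' --dr '[[0, 0, 0], [0, 0, 0], [0, 0, 0], [0, 0, 0], [0, 0, 0], [0, 0, 0], [0, 0, 0], [0, 0, 0], [0, 0, 0], [0, 0, 0]]'

```text
time: 14.47
position: [0.5614, -0.1078, 0.1276]
tool_rot: [-0.098, 3.14, 0.0]
ft_force: [0.1, 0.0, -0.1]
grip_width: 0.005
grip_force: 0.0
```

Emit:
send_rows --xyz '[[0, 0.4, 0], [0, 0.8, 0], [0, 1.2, 0], [0, 1.6, 0], [0, 2, 0], [0, 2.4, 0], [0, 2.7, 0], [0, 3, 0], [0, 3, 0], [0, 3, 0]]' --dr '[[0, 0, 0], [0, 0, 0], [0, 0, 0], [0, 0, 0], [0, 0, 0], [0, 0, 0], [0, 0, 0], [0, 0, 0], [0, 0, 0], [0, 0, 0]]'

```text
time: 15.3
position: [0.5612, -0.1048, 0.1276]
tool_rot: [-0.098, 3.14, 0.0]
ft_force: [-0.2, -0.2, -0.4]
grip_width: 0.008
grip_force: 0.0
```

Emit:
send_rows --xyz '[[0, 0.4, 0], [0, 0.8, 0], [0, 1.2, 0], [0, 1.6, 0], [0, 2, 0], [0, 2.4, 0], [0, 2.7, 0], [0, 3, 0], [0, 3, 0], [0, 3, 0]]' --dr '[[0, 0, 0], [0, 0, 0], [0, 0, 0], [0, 0, 0], [0, 0, 0], [0, 0, 0], [0, 0, 0], [0, 0, 0], [0, 0, 0], [0, 0, 0]]'

```text
time: 16.13
position: [0.5611, -0.1028, 0.1276]
tool_rot: [-0.097, 3.14, -0.002]
ft_force: [-0.2, -3.9, -1.3]
grip_width: 0.001
grip_force: 1.8
```

Second click confirmed and contact is made again in notch 2. Now the third crest: I'll stop around y ≈ -0.0905.

Emit:
send_rows --xyz '[[0, 0.8, 0], [0, 1.6, 0], [0, 2.4, 0], [0, 3.2, 0], [0, 4, 0], [0, 4.8, 0], [0, 5.6, 0], [0, 6.4, 0], [0, 7, 0], [0, 7, 0]]' --dr '[[0, 0, 0], [0, 0, 0], [0, 0, 0], [0, 0, 0], [0, 0, 0], [0, 0, 0], [0, 0, 0], [0, 0, 0], [0, 0, 0], [0, 0, 0]]'

```text
time: 16.97
position: [0.5605, -0.0939, 0.1275]
tool_rot: [0.099, -3.14, -0.002]
ft_force: [-0.0, -1.3, -0.7]
grip_width: 0.003
grip_force: 0.8
```

Emit:
send_rows --xyz '[[0, 0.4, 0], [0, 0.8, 0], [0, 1.2, 0], [0, 1.6, 0], [0, 2, 0], [0, 2.4, 0], [0, 2.7, 0], [0, 3, 0], [0, 3, 0], [0, 3, 0]]' --dr '[[0, 0, 0], [0, 0, 0], [0, 0, 0], [0, 0, 0], [0, 0, 0], [0, 0, 0], [0, 0, 0], [0, 0, 0], [0, 0, 0], [0, 0, 0]]'

```text
time: 17.8
position: [0.5604, -0.0914, 0.1275]
tool_rot: [-0.098, 3.14, 0.001]
ft_force: [-0.9, 0.9, 0.6]
grip_width: 0.004
grip_force: 0.0
```

Emit:
send_rows --xyz '[[0, 0.5, 0], [0, 1, 0], [0, 1.5, 0], [0, 2, 0], [0, 2, 0], [0, 2, 0], [0, 2, 0], [0, 1, 0], [0, -4, 0], [0, -9, 0]]' --dr '[[0, 0, 0], [0, 0, 0], [0, 0, 0], [0, 0, 0], [0, 0, 0], [0, 0, 0], [0, 0, 0], [0, 0, 0], [0, 0, 0], [0, 0, 0]]'

```text
time: 18.63
position: [0.561, -0.1011, 0.1276]
tool_rot: [-0.098, 3.14, 0.0]
ft_force: [0.8, -0.1, -0.2]
grip_width: 0.005
grip_force: 0.0
```

Emit:
send_rows --xyz '[[0, -8, 0], [0, -12, 0], [0, -12, -15], [0, -12, -35], [0, -12, -55], [0, -12, -75], [0, -12, -90], [0, -12, -100], [0, -12, -100], [0, -12, -100]]' --dr '[[0, 0, 0], [0, 0, 0], [0, 0, 0], [0, 0, 0], [0, 0, 0], [0, 0, 0], [0, 0, 0], [0, 0, 0], [0, 0, 0], [0, 0, 0]]'

```text
time: 19.47
position: [0.5617, -0.1132, 0.2275]
tool_rot: [-0.097, 3.14, 0.0]
ft_force: [-0.3, -0.7, -1.0]
grip_width: 0.007
grip_force: 0.0
```

```bash
python3 - <<'E'
from h import *
s=get_state();print(s['time'],s['position'],s['tool_rot'])
a=get_image('wrist')[:,:,::-1];cv2.imwrite('pics/w5.png',a)
C=cam('wrist',s);u=np.array([-.0635,.998,0]);M=np.array([.5593,-.068,0])
print('knobtop at .058/.076/.094',proj(C,[M+u*d+[0,0,.136] for d in(-.018,0,.018)]).round(1).tolist(),'btn',proj(C,[M+u*.139+[0,0,.112]]),'n3',proj(C,[M+[0,0,.09]]))
E
```

```text
19.4667 [ 0.56172892 -0.11316182  0.22746099] [-9.70918801e-02  3.13966455e+00  1.69913407e-04]
knobtop at .058/.076/.094 [[309.9, 215.5], [333.7, 215.5], [357.4, 215.4]] btn [[491.98955156 206.23339377]] n3 [[324.76493785 199.47214263]]
```

View pics/w5.png

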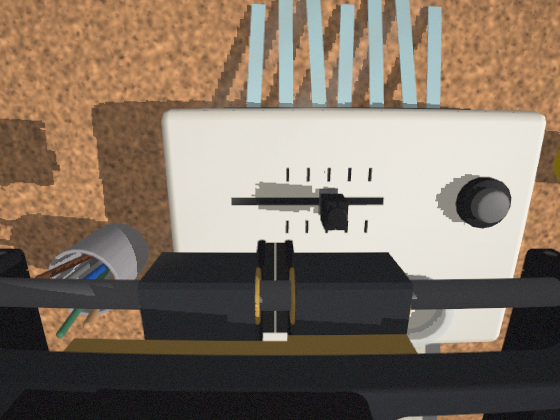

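The knob is at (334,210), on the third index pair as predicted for 0.076 (333.7). The button top is at (491,208) against a predicted (492,206). I'll move over the button.

Emit:
send_rows --xyz '[[0, 20, 0], [0, 50, 0], [0, 80, 0], [0, 110, 0], [0, 140, 0], [0, 165, 0], [0, 180, 0], [0, 184, 0], [0, 184, 0], [0, 184, 0]]' --dr '[[0, 0, 0], [0, 0, 0], [0, 0, 0], [0, 0, 0], [0, 0, 0], [0, 0, 0], [0, 0, 0], [0, 0, 0], [0, 0, 0], [0, 0, 0]]'

```text
time: 20.35
position: [0.55, 0.0694, 0.2268]
tool_rot: [0.096, -3.139, 0.002]
ft_force: [-0.1, -0.3, 0.2]
grip_width: 0.008
grip_force: 0.0
```

Emit:
send_rows --xyz '[[0, 0, 15], [0, 0, 30], [0, 0, 45], [0, 0, 60], [0, 0, 72], [0, 0, 82], [0, 0, 88], [0, 0, 92], [0, 0, 94], [0, 0, 94]]' --dr '[[0, 0, 0], [0, 0, 0], [0, 0, 0], [0, 0, 0], [0, 0, 0], [0, 0, 0], [0, 0, 0], [0, 0, 0], [0, 0, 0], [0, 0, 0]]'

```text
time: 21.18
position: [0.5504, 0.0707, 0.1336]
tool_rot: [-0.098, 3.14, -0.0]
ft_force: [-0.2, 0.5, 0.1]
grip_width: 0.008
grip_force: 0.0
```

Emit:
send_rows --xyz '[[0, 0, 1], [0, 0, 2], [0, 0, 3], [0, 0, 4], [0, 0, 5], [0, 0, 6], [0, 0, 7], [0, 0, 8], [0, 0, 9], [0, 0, 10]]' --dr '[[0, 0, 0], [0, 0, 0], [0, 0, 0], [0, 0, 0], [0, 0, 0], [0, 0, 0], [0, 0, 0], [0, 0, 0], [0, 0, 0], [0, 0, 0]]'

```text
time: 22.02
position: [0.5505, 0.0709, 0.1239]
tool_rot: [-0.098, 3.14, 0.0]
ft_force: [-0.8, -1.2, 4.6]
grip_width: 0.004
grip_force: 2.3
```

Emit:
send_rows --xyz '[[0, 0, 0.5], [0, 0, 1], [0, 0, 1.5], [0, 0, 2], [0, 0, 2.5], [0, 0, 3], [0, 0, 3], [0, 0, 3], [0, 0, 3], [0, 0, 3]]' --dr '[[0, 0, 0], [0, 0, 0], [0, 0, 0], [0, 0, 0], [0, 0, 0], [0, 0, 0], [0, 0, 0], [0, 0, 0], [0, 0, 0], [0, 0, 0]]'

```text
time: 22.85
position: [0.5506, 0.0709, 0.1232]
tool_rot: [-0.097, 3.139, 0.002]
ft_force: [-6.1, -0.5, 19.0]
grip_width: 0.005
grip_force: 9.2
```

The button is hard on its stop: 19 N with no further travel. I'll release and lift.

Emit:
send_rows --xyz '[[0, 0, -2], [0, 0, -6], [0, 0, -12], [0, 0, -25], [0, 0, -40], [0, 0, -60], [0, 0, -80], [0, 0, -95], [0, 0, -100], [0, 0, -100]]' --dr '[[0, 0, 0], [0, 0, 0], [0, 0, 0], [0, 0, 0], [0, 0, 0], [0, 0, 0], [0, 0, 0], [0, 0, 0], [0, 0, 0], [0, 0, 0]]'

```text
time: 23.68
position: [0.5509, 0.0708, 0.2215]
tool_rot: [-0.098, 3.138, 0.001]
ft_force: [-0.7, -1.1, -0.5]
grip_width: 0.011
grip_force: 0.0
```

```bash
python3 - <<'E'
from bench import *
s=get_state();print(s['time'],s['position'],s['ft_force'])
print(close_job())
E
```

```text
23.6833 [0.55087622 0.07082185 0.22152076] [-0.72401355 -1.07980984 -0.51006565]
the job is handed in; nothing more can be done
None
```

I pushed the lever to its third click (seen at the third index pair), pressed the start button to its stop (19 N) and let it go, and handed the job in at 23.7 s; no verdict came back, and I took no picture after the press.

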